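# Turn the coaster over onto the raised end of the drinks tray with the cake lifter

## Robot

A 6-joint arm with a two-finger parallel gripper is mounted at the origin on the work surface. World frame = base frame: x ahead of the robot, y to its left, z up, the work surface at z = 0. Lengths are in m, angles in rad, forces in N, time in s.
With the tool pointing down it reaches from about 0.325 to 0.925 m from the base axis. Payload 3.1 kg.
Tool frame: the origin (TCP) lies midway between the tips of the shut fingers; the grasp point (between the pads) lies 19 mm behind it (ctrl.pinch_z is the distance from the TCP to the grasp point, in m); z points along the fingers, y is the direction in which the jaws open and shut (so a half turn about z gives the same grasp; the last joint's range is limited). The gripper opens to 85 mm and grips with 20 to 120 N. Pads are 22 mm wide; open, the fingers measure 114 mm over their backs; the gripper's body (76 mm by 85 mm) begins 54 mm behind the grasp point. The pads swing forward as they close: fully open they stand 13 mm farther back than shut.
Start: joints at [-1.336, 0.217, 1.613, -0, 1.311, -0.112], TCP at [0.212, -0.588, 0.231] pointing down, gripper open.
Joint ranges: [-2.75, 2.75], [-0.78, 2.1], [0.31, 2.55], [-1.13, 4.27], [0.13, 2.63], [-2.58, 2.58]. Speed limits (rad/s): [2.79, 2.79, 3.14, 3.14, 3.14, 3.14].

## Interface

Orientations are given as a 3x3 rotation matrix whose columns are the frame's x, y, z axes.
In Python, from bench import ctrl gives the robot as it stands. The module is installed in compiled form; this text tells all that it offers.
- The arm moves only by the tool jog_arm, never from a script. Its argument "targets" is a list of rows, each a list of 7 numbers: the shift along the tool's x, y, z in cm, then the turn, a rotation vector about the tool's x, y, z in degrees, then the opening, from 0 (shut) to 1 (fully open). In form: [[x, y, z, ax, ay, az, gripper], ...]. A call has 1 to 12 rows; each row is the pose to reach, as a shift and turn from the pose commanded when the call began, along the tool's axes at that moment; what a row does not reach only later rows make up. A row lasts 1/10 s, in which the tool goes at most 50 mm and 8.59 degrees, less where a joint would pass 70% of its speed; a pose out of reach is approached as far as the arm can. A call with a gripper value outside its range is refused whole. The fingers move at their own pace and stop on an object; the grip force is fixed at half the most. Time passes only in rows, so rows that repeat a pose let the fingers close. It gives the time, the measured TCP pose, the force and the opening at its end, in the units of the state.
- ctrl.get_state(): the state, without advancing time (a new reading comes with each control period).
- ctrl.snapshot(name): name is "scene" or "top" or "wrist"; returns the picture (420x560x3 uint8, blue, green, red); there is no depth.
- ctrl.get_calibration(name): a dict with "fx", "fy", "cx", "cy" (pixels), "position" and "orientation" of the camera in the world; the wrist camera has in their place "mount" (4x4, takes a point from camera to tool coordinates, whose origin is the TCP and whose axes are the flange's). Camera axes: x right, y down, z forward; pixel columns grow to the right and rows downward; lengths in m; the calibration is good to about 2 mm. A picture is of the moment at which its call begins: read the wrist's pose just before it. get_calibration takes no time and is no camera call.
- ctrl.job_done(): hands the job in, once; it reports no verdict.
Trained networks look in the newest picture that a camera, given by its name, has taken for a name from the list of things; names that differ only in an ending like _2 or _b are one class to them, and where a whole thing is asked for, a point or a joint stands for the part that bears it (a point fixed in the world has none). Each returns a list of dicts, best first, with "conf" (0 to 1); they miss things now and then, are a little off and sometimes report something else, mostly with a low value. They report only what shows in the picture. A call takes as long as a camera call. They do not tell look-alikes from the thing itself.
- ctrl.boxes_of(target, camera): "position" ([x, y, z] in m, in world coordinates, good to about 4 mm: the middle of the surface that is visible of it).
The state is a dict: "clock": time; "qpos": joint angles; "qd": joint speeds; "tau": joint torques, N m; "tool_pos": TCP position; "orientation": TCP orientation; "wrist_force": force on the tool from outside, world axes, zero at the start; "ft_torque": the same for the moment, N m; "gripper_width": opening from 0.0 (shut) to 1.0 (fully open).
Only numpy, scipy, OpenCV 4.12 (cv2) and the standard library are available. Lean on these libraries where they do the work, as an engineer would, in place of code of your own. Each camera call takes 0.05 s, during which the arm holds its last target.

## Task

Someone left the square coaster upside down on the lower deck of the drinks tray. With the flat cake lifter, slide the blade along the deck in under the coaster's free edge and push gently until the coaster is felt to sit snug against the step, pause there a moment, then lever it up and over the step so that it lies flat, right side up, on the raised end of the tray. Do not touch the coaster with the fingers, push and press gently, leave everything else where it is, and finally stand the lifter upright on its blade on the lower deck and let go.

Things in the scene. Friction and masses are not known exactly. Their poses are not given: they have to be found in the camera images.
- tray: Fixed wooden drinks tray; origin on the top of its lower deck, in the middle of the line where the deck meets the step of the raised end. x points across the step to the raised end (roughly world +y), z up. The lower deck runs from x = -250 mm to 0 and is 200 mm wide (y -100 to +100). It lies 6 to 14 mm above the table, differently each time
- board: Fixed raised end of the tray, same frame and origin as the tray: a slab 10 mm thick standing on the deck, x from 0 (its upright step face) to 190 mm, 200 mm wide
- coaster_center (a point): Sage-green hard square coaster, loose, about 60 g, upside down just before the step. Point at its centre, half-way up its 8 mm. A flange 80 x 80 x 4 mm with a raised pad 64 x 64 x 4 mm on its face; now the pad is down on the deck, so the flange stands out 8 mm all round with a 4 mm gap under it. z points out of the flat back (up now, must end down); x roughly at the step (within 0.1 rad)
- lifter_grip (a point): Cake lifter, 150 g, loose, standing on its blade. Point at the centre of its upright wooden handle (30 mm along the blade, 22 mm across, 46 mm high), 41 mm above the blade's underside. x along the blade to its front edge, y across, z up. Steel blade 2 mm thick, 50 wide, from 30 mm behind to 85 mm ahead of the handle's centre line; thin neck below the handle, 18 mm high. Grip it on the 22 mm width (y)
- lifter_tip (a point): Middle of the front edge of the lifter's blade, half-way through its 2 mm thickness, 85 mm ahead of the handle's centre line and 40 mm below the handle's centre
- dish: Small white porcelain bowl, 52 mm wide, 22 mm high, on the raised end about 150 mm beyond the step; origin under its centre. Leave it alone
- dishes: Stack of white porcelain dishes, 120 mm wide and 120 mm high; origin under its centre. Leave it alone
- dispenser: Empty clear plastic push dispenser, 64 mm wide, 174 mm high; origin under its centre. Leave it alone
- torch: Black aluminium torch standing on its head, 38 mm wide, 129 mm high; origin under its centre. Leave it alone
- spinner: Varnished wooden spinning top lying on its side, about 60 mm long; origin under it near its point. Leave it alone
- remote: Black remote control 45 x 150 x 18 mm; origin under its centre. Leave it alone
Things that resemble listed ones, but are neither listed nor needed, are in the scene too. Of the things shaped like the part that bears lifter_grip, the bare steel one is meant.

How it is judged:
On the way, in this order (a step that is already met when the one before it is completed fails the run):
1. the blade's front edge is in under the flange of the coaster, still lying, and the coaster is pushed snug (over 0.5 N) against the step by the blade for 0.2 s (x of lifter_tip in the frame of coaster_center between -0.038 and -0.02 m and z of lifter_tip in the frame of coaster_center below 0.0015 m and angle between coaster_center's own z axis and vertical below 0.2 rad and contact force between lifter and coaster above 0.5 N and contact force between coaster and board above 0.5 N), for 0.2 s.
2. the coaster is levered up steeply (between 50 and 110 degrees) by the lifter, at the step (angle between coaster_center's own z axis and vertical between 0.87 and 1.92 rad and contact force between lifter and coaster above 0.03 N and x of coaster_center in the frame of tray above -0.06 m), for 0.05 s.
At the end, for the whole second after the job is handed in: Coaster flat (within 5 degrees), flat back down, on the raised end, its centre 12 to 100 mm past the step and within 80 mm of the tray's middle line; lifter upright (within 3 degrees) on its blade on the lower deck, handle 20 to 250 mm before the step, released, at rest, clear of the coaster (angle between coaster_center's own z axis and vertical above 3.05 rad and x of coaster_center in the frame of tray between 0.012 and 0.1 m and y of coaster_center in the frame of tray between -0.08 and 0.08 m and z of coaster_center in the frame of tray between 0.011 and 0.017 m and linear speed of each of coaster, lifter below 0.02 m/s and angle between lifter_grip's own z axis and vertical below 0.06 rad and x of lifter_grip in the frame of tray between -0.25 and -0.02 m and y of lifter_grip in the frame of tray between -0.1 and 0.1 m and z of lifter_grip in the frame of tray between 0.037 and 0.045 m and contact force between lifter and coaster below 0.05 N); the robot touches nothing.
It fails at once if the fingers or arm touch the coaster (contact force between any of the fingers, the arm and coaster above 0.3 N).
It fails at once if the lifter pushes the coaster, or the coaster is pushed on the step, with more than 18 N (contact force between lifter and coaster above 18 N or contact force between coaster and board above 18 N).
It fails at once if the held lifter is pressed on the tray with more than 22 N (contact force between the fingers and lifter above 1 N and (contact force between lifter and tray above 22 N or contact force between lifter and board above 22 N)).
It fails at once if a bystander is moved by more than 15 mm (distance of any of dish, dishes, dispenser, torch, spinner, remote from where it was at the start of the episode above 0.015 m).
It also fails if it takes over 72 s, if anything falls off the work surface, if the arm or the gripper's body presses on something with over 40 N, if the wrist force passes 120 N, or if a joint passes its speed limit or range.

## Working session

There is one attempt and no reset: what is moved stays moved. The work goes in short steps, Python scripts to look and compute and a tool call to move; the robot and the scene stay as the last step left them, time stands still between calls to the robot, and variables do not carry over. Pictures are saved under pics/ and viewed, and the job is handed in when it is done.

Besides the shell and the picture viewer there is one more tool, called in YAML: its name, and indented under it one key for each argument. jog_arm: Moves the arm, as the interface text tells. Its arguments: {"type":"object","properties":{"targets":{"type":"array","items":{"type":"array","items":{"type":"number"}}}},"required":["targets"]}

```bash
mkdir -p pics
cat > h.py <<'E'
import numpy as np, cv2
from bench import ctrl
np.set_printoptions(precision=4,suppress=True)
def snap(name,f):
    s=ctrl.get_state(); im=ctrl.snapshot(name); cv2.imwrite('pics/'+f,im); return s,im
def cam(name,s=None):
    c=ctrl.get_calibration(name)
    if name=='wrist':
        T=np.eye(4);T[:3,:3]=np.array(s['orientation']);T[:3,3]=s['tool_pos']
        M=T@np.array(c['mount']); return c,M[:3,3],M[:3,:3]
    return c,np.array(c['position']),np.array(c['orientation'])
def pix2plane(name,uv,z,s=None):
    c,p,R=cam(name,s); uv=np.atleast_2d(uv)
    d=np.c_[(uv[:,0]-c['cx'])/c['fx'],(uv[:,1]-c['cy'])/c['fy'],np.ones(len(uv))]@R.T
    return p+d*((z-p[2])/d[:,2])[:,None]
def proj(name,P,s=None):
    c,p,R=cam(name,s); q=(np.atleast_2d(P)-p)@R
    return np.c_[q[:,0]/q[:,2]*c['fx']+c['cx'],q[:,1]/q[:,2]*c['fy']+c['cy']]
E
python3 - <<'E'
from h import *
for n in ['scene','top','wrist']:
    s,im=snap(n,n+'0.png'); print(n,ctrl.get_calibration(n))
print(s)
for t in ['tray','board','coaster_center','lifter_grip','dish','dishes','dispenser','torch','spinner','remote']:
    for r in ctrl.boxes_of(t,'top')[:4]: print(t,np.array(r['position']),r['conf'])
E
```

```text
scene {'fx': 505.11309372402593, 'fy': 505.11309372402593, 'cx': 284.0730755918085, 'cy': 205.48877343278713, 'position': array([1.2947, 0.0187, 1.2154]), 'orientation': array([[ 0.0319,  0.8401, -0.5415],
       [ 0.9994, -0.0341,  0.0059],
       [-0.0135, -0.5414, -0.8407]])}
top {'fx': 519.8080828297635, 'fy': 519.8080828297635, 'cx': 278.7449218726744, 'cy': 207.98193109682578, 'position': array([0.4894, 0.0279, 1.2771]), 'orientation': array([[ 0.0246, -0.9988,  0.0416],
       [-0.9996, -0.0241,  0.0121],
       [-0.011 , -0.0419, -0.9991]])}
wrist {'fx': 304.8876331036992, 'fy': 304.8876331036992, 'cx': 278.3447332734127, 'cy': 207.16163081464222, 'mount': array([[ 0.0008, -0.9604, -0.2787,  0.0711],
       [ 1.    ,  0.0006,  0.0007, -0.0009],
       [-0.0004, -0.2787,  0.9604, -0.142 ],
       [ 0.    ,  0.    ,  0.    ,  1.    ]])}
{'clock': 0.1, 'qpos': array([-1.3363,  0.2177,  1.6148, -0.    ,  1.3113, -0.1122]), 'qd': array([ 0.0001, -0.0011, -0.001 , -0.0014, -0.0002, -0.0012]), 'tau': array([ -0.0006, -39.8077, -30.4969,  -0.0001,   0.0042,   0.    ]), 'tool_pos': array([ 0.2122, -0.587 ,  0.2301]), 'orientation': array([[ 0.9405,  0.3398, -0.0005],
       [ 0.3398, -0.9405,  0.0022],
       [ 0.0002, -0.0022, -1.    ]]), 'wrist_force': array([0.4089, 0.9354, 0.2172]), 'ft_torque': array([-0.0075,  0.0089, -0.0006]), 'gripper_width': 0.9986132808952819}
tray [ 0.5025 -0.0465  0.0086] 0.67
board [0.675  0.3252 0.1235] 0.74
board [ 0.5398 -0.3225  0.006 ] 0.68
board [0.5456 0.1782 0.0159] 0.63
coaster_center [0.5464 0.039  0.0129] 0.87
lifter_grip [ 0.3208 -0.1991  0.001 ] 0.9
lifter_grip [ 0.5398 -0.3287 -0.001 ] 0.62
lifter_grip [ 0.3906 -0.3896  0.0014] 0.59
dish [0.5501 0.2459 0.0314] 0.88
dishes [0.5192 0.4186 0.1015] 0.66
dispenser [0.6781 0.3264 0.1242] 0.77
torch [ 0.6878 -0.3076  0.0783] 0.56
spinner [ 0.8029 -0.1271  0.0384] 0.88
remote [0.7753 0.1213 0.0186] 0.67
```

View pics/top0.png

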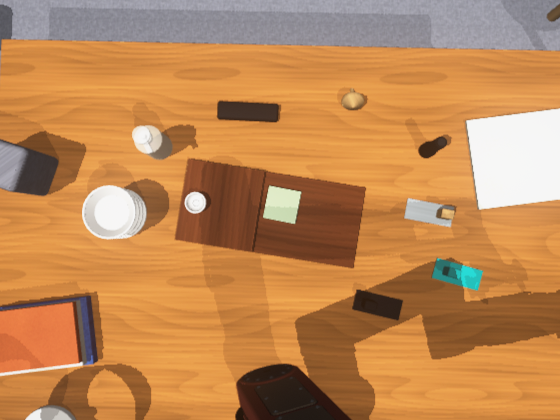

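View pics/scene0.png

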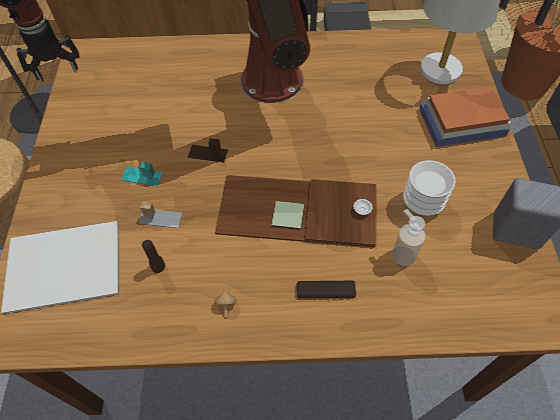

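View pics/wrist0.png

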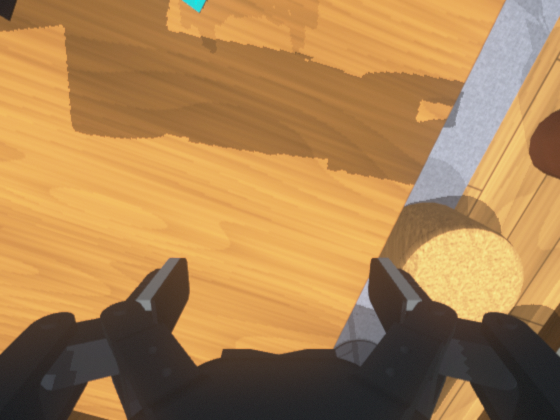

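The scene: steel lifter at right in the top view (blade about 405–455, 211, wooden handle at about 447,211), front edge toward +y. The green coaster is at (282,204), the step line at about x=260, and the black and teal lifters are decoys. I'll zoom in for poses.

Run:
```python
from h import *
im=cv2.imread('pics/top0.png')
cv2.imwrite('pics/t_l.png',cv2.resize(im[190:240,395:465],None,fx=11,fy=11,interpolation=cv2.INTER_CUBIC))
cv2.imwrite('pics/t_t.png',cv2.resize(im[150:275,170:375],None,fx=3.9,fy=3.9,interpolation=cv2.INTER_CUBIC))
```

```text
(no output)
```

View pics/t_l.png

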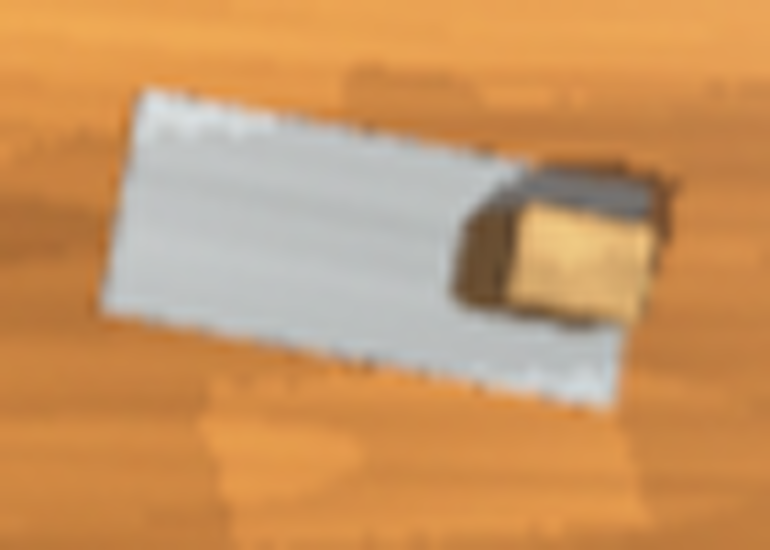

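View pics/t_t.png

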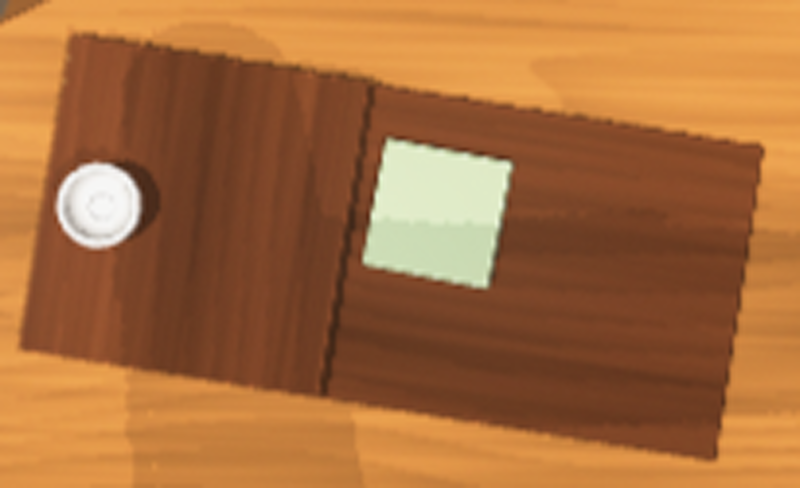

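Run:
```python
from h import *
def px(L,f,o): return (np.array(L)+.5)/f-.5+np.array(o)
b=pix2plane('top',px([(143,90),(103,312),(612,408)],11,(395,190)),0.002)
h=pix2plane('top',px([(517,205),(655,222),(640,318),(505,300)],11,(395,190)),0.064)
print(b,np.linalg.norm(b[0]-b[1]),np.linalg.norm(b[2]-b[1])); d=b[1]-b[2]; yaw=np.arctan2(d[1],d[0]); d/=np.linalg.norm(d)
print('yaw',np.degrees(yaw),'front mid',(b[0]+b[1])/2,'grip xy', (b[0]+b[1])/2-0.085*d, 'handle',h.mean(0))
dk=0.010
t=pix2plane('top',px([(764,147),(716,460)],3.9,(170,150)),dk)
T=pix2plane('top',px([(72,33),(22,348)],3.9,(170,150)),dk+.01)
s=pix2plane('top',px([(370,78),(325,395)],3.9,(170,150)),dk)
print(t,T,s)
m=(t.mean(0)-T.mean(0)); print('len',np.linalg.norm(m), 'yaw',np.degrees(np.arctan2(-m[1],-m[0])), np.linalg.norm(t[0]-t[1]),np.linalg.norm(T[0]-T[1]))
u=-m/np.linalg.norm(m); print('origin from low end',t.mean(0)+.25*u,'from high',T.mean(0)-.19*u,'step',s.mean(0))
c=pix2plane('top',px([(387,138),(512,160),(490,289),(362,264)],3.9,(170,150)),dk+.008)
print(c,c.mean(0)); e=(c[0]-c[1]+c[3]-c[2]);print('coaster yaw',np.degrees(np.arctan2(e[1],e[0])))
```

```text
[[ 0.5752 -0.2717  0.002 ]
 [ 0.5256 -0.2636  0.002 ]
 [ 0.507  -0.3766  0.002 ]] 0.050343050076536035 0.1145342285469146
yaw 80.66696208383719 front mid [ 0.5504 -0.2676  0.002 ] grip xy [ 0.5366 -0.3515  0.002 ] handle [ 0.537  -0.3497  0.064 ]
[[ 0.5977 -0.1673  0.01  ]
 [ 0.4019 -0.1409  0.01  ]] [[0.658  0.2667 0.02  ]
 [0.4609 0.2915 0.02  ]] [[0.6353 0.0803 0.01  ]
 [0.4361 0.1033 0.01  ]]
len 0.43742808131148997 yaw 82.16274511795044 0.1975174569800903 0.1986023979608647
origin from low end [0.5339 0.0935 0.0157] from high [0.5335 0.0909 0.0157] step [0.5357 0.0918 0.01  ]
[[ 0.5971  0.0684  0.018 ]
 [ 0.5852 -0.0097  0.018 ]
 [ 0.5046  0.0021  0.018 ]
 [ 0.5182  0.082   0.018 ]] [0.5513 0.0357 0.018 ]
coaster yaw 80.8445020138001
```

jog_arm:
  targets:
    - [2, -0.6, 0.5, 0, 0, -3, 1]
    - [6, -1.7, 1.5, 0, 0, -10, 1]
    - [10, -2.9, 2.5, 0, 0, -17, 1]
    - [14.5, -4.2, 3.5, 0, 0, -24, 1]
    - [19, -5.5, 4.5, 0, 0, -31, 1]
    - [23.5, -6.9, 5.5, 0, 0, -38, 1]
    - [28, -8.2, 6.5, 0, 0, -45, 1]
    - [32, -9.4, 7.2, 0, 0, -51, 1]
    - [35.5, -10.4, 7.7, 0, 0, -56, 1]
    - [38, -11.1, 8, 0, 0, -60, 1]
    - [38.6, -11.2, 8, 0, 0, -60.8, 1]
    - [38.6, -11.2, 8, 0, 0, -60.8, 1]

```text
clock: 1.85
tool_pos: [0.5379, -0.3509, 0.1513]
orientation: [[0.161, 0.987, -0.0], [0.987, -0.161, -0.0], [-0.0, -0.0, -1.0]]
wrist_force: [0.1, 0.2, -0.1]
gripper_width: 0.998
```

Run:
```python
from h import *
s,im=snap('wrist','w1.png'); print(s['clock'],s['tool_pos'],s['orientation'],s['wrist_force'])
g=np.array([0.5370,-0.3505,0]); a=np.radians(80.67);u=np.array([np.cos(a),np.sin(a),0]);v=np.array([-u[1],u[0],0])
P=[g+85*u*1e-3+25e-3*v,g+85e-3*u-25e-3*v,g-30e-3*u-25e-3*v,g-30e-3*u+25e-3*v]
P=np.array(P);P[:,2]=.002
Q=np.array([g+sx*.015*u+sy*.011*v+[0,0,.064] for sx,sy in[(1,1),(1,-1),(-1,-1),(-1,1)]])
p=proj('wrist',P,s);q=proj('wrist',Q,s);print(p,q)
for x in (p,q): cv2.polylines(im,[x.round().astype(np.int32)],True,(0,0,255),1)
cv2.imwrite('pics/w1b.png',im)
```

```text
1.85 [ 0.5379 -0.3509  0.1513] [[ 0.161   0.987  -0.0003]
 [ 0.987  -0.161  -0.0003]
 [-0.0004 -0.0003 -1.    ]] [ 0.0701  0.184  -0.0523]
[[249.9535 102.9395]
 [305.2029 103.0527]
 [302.18   223.1742]
 [252.6999 223.0922]] [[263.1033 194.58  ]
 [291.5277 194.6298]
 [291.0031 230.9932]
 [263.5549 230.9485]]
```

View pics/w1b.png

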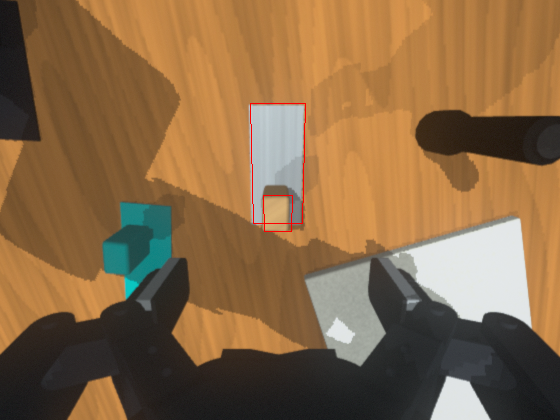

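jog_arm:
  targets:
    - [0, -0.1, 1, 0, 0, 0, 1]
    - [0, -0.1, 3, 0, 0, 0, 1]
    - [0, -0.1, 5, 0, 0, 0, 1]
    - [0, -0.1, 7, 0, 0, 0, 1]
    - [0, -0.1, 9, 0, 0, 0, 1]
    - [0, -0.1, 10.5, 0, 0, 0, 1]
    - [0, -0.1, 11.8, 0, 0, 0, 1]
    - [0, -0.1, 12.6, 0, 0, 0, 1]
    - [0, -0.1, 12.9, 0, 0, 0, 1]
    - [0, -0.1, 12.9, 0, 0, 0, 0.5]
    - [0, -0.1, 12.9, 0, 0, 0, 0]
    - [0, -0.1, 12.9, 0, 0, 0, 0]

```text
clock: 3.1
tool_pos: [0.5372, -0.3516, 0.0234]
orientation: [[0.162, 0.987, 0.002], [0.987, -0.162, -0.001], [-0.001, 0.002, -1.0]]
wrist_force: [-0.7, 0.3, 0.2]
gripper_width: 0.516
```

jog_arm:
  targets:
    - [0, 0, 0, 0, 0, 0, 0]
    - [0, 0, 0, 0, 0, 0, 0]
    - [0, 0, 0, 0, 0, 0, 0]
    - [0, 0, 0, 0, 0, 0, 0]
    - [0, 0, 0, 0, 0, 0, 0]

```text
clock: 3.6
tool_pos: [0.5371, -0.3516, 0.0232]
orientation: [[0.162, 0.987, 0.001], [0.987, -0.162, -0.001], [-0.001, 0.001, -1.0]]
wrist_force: [0.2, 0.6, 4.0]
gripper_width: 0.255
```

Run:
```python
from h import *
s,im=snap('wrist','w2.png'); print(s)
```

```text
{'clock': 3.6, 'qpos': array([-0.6889,  0.4899,  1.686 ,  0.    ,  0.9641, -0.5262]), 'qd': array([-0.0017,  0.0001, -0.0013, -0.0002,  0.0006,  0.0011]), 'tau': array([ -0.1508, -42.0229, -22.6981,  -0.0033,  -0.0704,   0.0255]), 'tool_pos': array([ 0.5371, -0.3516,  0.0232]), 'orientation': array([[ 0.162 ,  0.9868,  0.0012],
       [ 0.9868, -0.162 , -0.001 ],
       [-0.0008,  0.0014, -1.    ]]), 'wrist_force': array([0.2347, 0.5861, 4.0303]), 'ft_torque': array([0.0714, 0.0637, 0.0185]), 'gripper_width': 0.25500872161655136}
```

View pics/w2.png

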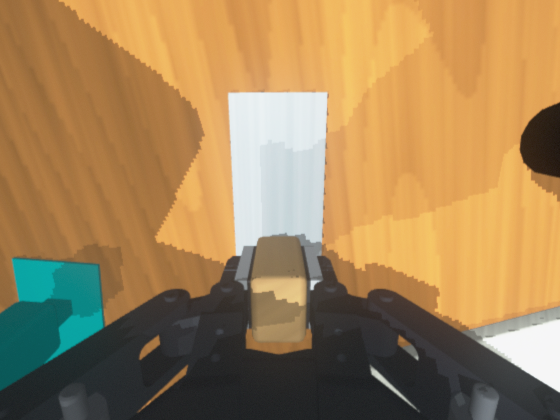

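Run:
```python
from h import *
s=ctrl.get_state()
P=pix2plane('wrist',[(229,92.5),(327,93),(236,250),(323,250)],0.002,s); print(P)
R=np.array(s['orientation']); print((P-s['tool_pos'])@R)
```

```text
[[ 0.5261 -0.2643  0.002 ]
 [ 0.5746 -0.2725  0.002 ]
 [ 0.5124 -0.3491  0.002 ]
 [ 0.5623 -0.3573  0.002 ]]
[[ 0.0843 -0.025   0.0211]
 [ 0.0841  0.0242  0.0211]
 [-0.0016 -0.0248  0.0211]
 [-0.0016  0.0258  0.0212]]
```

jog_arm:
  targets:
    - [0, 0, -0.3, 0, 0, 0, 0]
    - [0, 0, -1, 0, 0, 0, 0]
    - [0, 0, -2.5, 0, 0, 0, 0]
    - [0, 0, -4.5, 0, 0, 0, 0]
    - [0, 0, -6, 0, 0, 0, 0]
    - [0, 0, -6.5, 0, 0, 0, 0]
    - [0, 0, -6.5, 0, 0, 0, 0]
    - [0, 0, -6.5, 0, 0, 0, 0]

```text
clock: 4.45
tool_pos: [0.536, -0.3508, 0.0869]
orientation: [[0.162, 0.987, -0.001], [0.987, -0.162, 0.001], [0.0, -0.001, -1.0]]
wrist_force: [-1.0, -0.4, -1.2]
gripper_width: 0.25
```

Run:
```python
from h import *
s,im=snap('wrist','w3.png'); print(s['tool_pos'],s['orientation'],s['wrist_force'],s['ft_torque'],s['gripper_width'])
P=pix2plane('wrist',[(229,92.5)],0.065+.002,s)
```

```text
[ 0.536  -0.3508  0.0869] [[ 0.1622  0.9868 -0.0007]
 [ 0.9868 -0.1622  0.0006]
 [ 0.0005 -0.0008 -1.    ]] [-0.9786 -0.3516 -1.2008] [-0.0246 -0.0047  0.0036] 0.25025303021603273
```

View pics/w3.png

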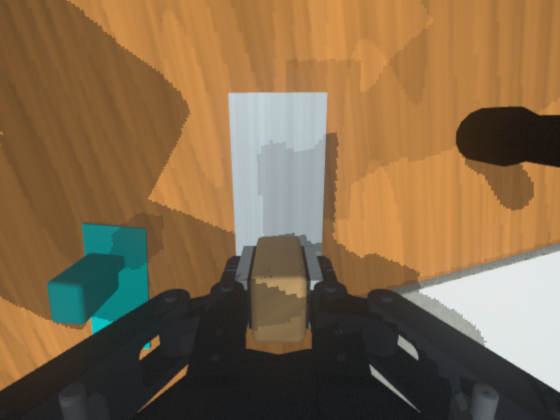

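jog_arm:
  targets:
    - [1, -0.2, 0, 0, 0, -0.2, 0]
    - [3.5, -0.6, 0, 0, 0, -0.5, 0]
    - [7, -1.3, 0, 0, 0, -0.9, 0]
    - [10.5, -1.9, 0, 0, 0, -1.2, 0]
    - [14, -2.5, 0, 0, 0, -1.5, 0]
    - [17.5, -3.1, 0.5, 0, 0, -1.7, 0]
    - [20.5, -3.7, 1, 0, 0, -1.7, 0]
    - [22.8, -4.1, 2, 0, 0, -1.7, 0]
    - [23.8, -4.27, 3, 0, 0, -1.7, 0]
    - [23.8, -4.27, 3.5, 0, 0, -1.7, 0]
    - [23.8, -4.27, 3.5, 0, 0, -1.7, 0]
    - [23.8, -4.27, 3.5, 0, 0, -1.7, 0]

```text
clock: 5.7
tool_pos: [0.5331, -0.1105, 0.0523]
orientation: [[0.134, 0.991, 0.0], [0.991, -0.134, -0.0], [-0.0, 0.0, -1.0]]
wrist_force: [0.3, -0.2, -2.0]
gripper_width: 0.247
```

Run:
```python
from h import *
s,im=snap('wrist','w4.png'); print(s['tool_pos'],s['orientation'],s['wrist_force'],s['ft_torque'],s['gripper_width'])
snap('scene','s4.png')
```

```text
[ 0.5331 -0.1105  0.0523] [[ 0.1338  0.991   0.0002]
 [ 0.991  -0.1338 -0.0005]
 [-0.0004  0.0002 -1.    ]] [ 0.2997 -0.2278 -1.9743] [-0.0171  0.0036 -0.0529] 0.24728044269458657
```

View pics/w4.png

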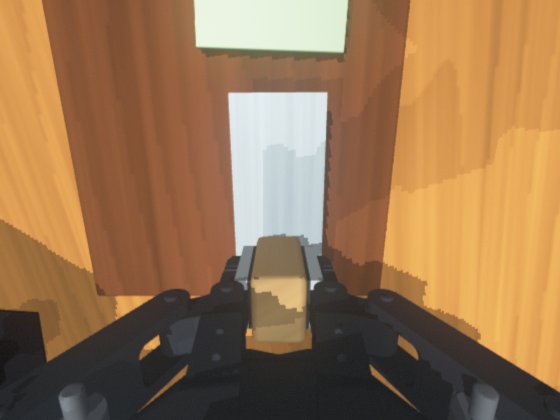

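View pics/s4.png

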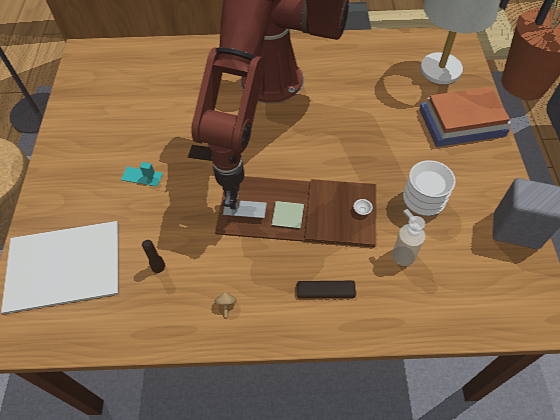

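Run:
```python
from h import *
im=cv2.imread('pics/w4.png')
s=ctrl.get_state()
for z in (.004,.006,.008,.010,.012,.014,.016):
    P=pix2plane('wrist',[(97,295),(384.5,295),(77,190),(393,190),(196.5,48),(346.5,52.5)],z,s); 
    print(z,[round(float(np.linalg.norm(P[i]-P[i+1])),4) for i in (0,2)], 'coaster', np.linalg.norm(pix2plane('wrist',[(196.5,48),(346.5,52.5)],z+.008,s)@[[1,0,0],[0,1,0],[0,0,1]]@np.eye(3) @np.eye(3) - 0,axis=1)[:0], np.linalg.norm(np.diff(pix2plane('wrist',[(196.5,48),(346.5,52.5)],z+.008,s),axis=0)))
cv2.imwrite('pics/w4z.png',cv2.resize(im[180:320,60:420],None,fx=2.2,fy=2.2))
```

```text
0.004 [0.2045, 0.2026] coaster [] 0.08149289955617468
0.006 [0.2024, 0.2005] coaster [] 0.08060157659435466
0.008 [0.2002, 0.1983] coaster [] 0.0797102536325346
0.01 [0.1981, 0.1962] coaster [] 0.07881893067071456
0.012 [0.196, 0.1941] coaster [] 0.07792760770889463
0.014 [0.1938, 0.192] coaster [] 0.07703628474707458
0.016 [0.1917, 0.1899] coaster [] 0.07614496178525455
```

View pics/w4z.png

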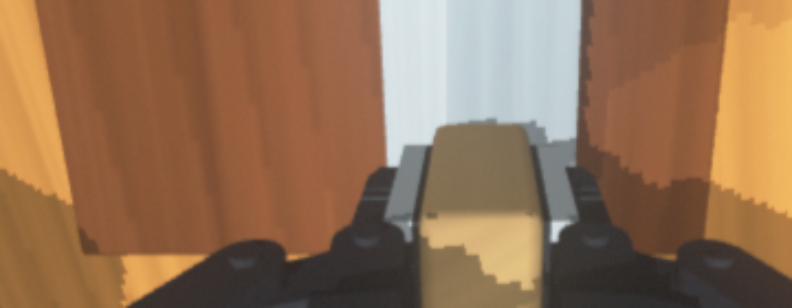

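jog_arm:
  targets:
    - [0, -0.2, 0.4, 0, 0, 0, 0]
    - [0, -0.3, 0.9, 0, 0, 0, 0]
    - [0, -0.3, 1.2, 0, 0, 0, 0]
    - [0, -0.3, 1.3, 0, 0, 0, 0]
    - [0, -0.3, 1.3, 0, 0, 0, 0]
    - [0, -0.3, 1.3, 0, 0, 0, 0]

```text
clock: 6.4
tool_pos: [0.53, -0.1089, 0.0393]
orientation: [[0.133, 0.991, 0.0], [0.991, -0.133, -0.0], [0.0, 0.0, -1.0]]
wrist_force: [0.2, 0.6, -0.6]
gripper_width: 0.252
```

jog_arm:
  targets:
    - [0, 0, 0.2, 0, 0, 0, 0]
    - [0, 0, 0.4, 0, 0, 0, 0]
    - [0, 0, 0.5, 0, 0, 0, 0]
    - [0, 0, 0.5, 0, 0, 0, 0]
    - [0, 0, 0.5, 0, 0, 0, 0]

```text
clock: 6.9
tool_pos: [0.5299, -0.1089, 0.0342]
orientation: [[0.133, 0.991, -0.0], [0.991, -0.133, 0.0], [0.0, -0.0, -1.0]]
wrist_force: [-0.1, 0.0, -1.1]
gripper_width: 0.249
```

jog_arm:
  targets:
    - [0, 0, 0.05, 0, 0, 0, 0]
    - [0, 0, 0.1, 0, 0, 0, 0]
    - [0, 0, 0.1, 0, 0, 0, 0]

```text
clock: 7.2
tool_pos: [0.5299, -0.1089, 0.0333]
orientation: [[0.133, 0.991, 0.0], [0.991, -0.133, -0.0], [-0.0, 0.0, -1.0]]
wrist_force: [-0.4, -0.2, -1.8]
gripper_width: 0.249
```

jog_arm:
  targets:
    - [0, 0, 0.05, 0, 0, 0, 0]
    - [0, 0, 0.1, 0, 0, 0, 0]
    - [0, 0, 0.1, 0, 0, 0, 0]

```text
clock: 7.5
tool_pos: [0.5298, -0.1089, 0.0322]
orientation: [[0.133, 0.991, -0.0], [0.991, -0.133, 0.0], [0.0, -0.0, -1.0]]
wrist_force: [-0.9, 0.9, -1.1]
gripper_width: 0.251
```

jog_arm:
  targets:
    - [0, 0, 0.05, 0, 0, 0, 0]
    - [0, 0, 0.05, 0, 0, 0, 0]

```text
clock: 7.7
tool_pos: [0.5299, -0.1089, 0.0318]
orientation: [[0.133, 0.991, -0.0], [0.991, -0.133, 0.0], [0.0, -0.0, -1.0]]
wrist_force: [0.9, 0.3, -1.2]
gripper_width: 0.249
```

jog_arm:
  targets:
    - [0, 0, 0.05, 0, 0, 0, 0]
    - [0, 0, 0.05, 0, 0, 0, 0]

```text
clock: 7.9
tool_pos: [0.5298, -0.1089, 0.0312]
orientation: [[0.133, 0.991, -0.0], [0.991, -0.133, 0.0], [0.0, -0.0, -1.0]]
wrist_force: [0.7, -0.7, 0.2]
gripper_width: 0.252
```

jog_arm:
  targets:
    - [0, 0, 0.03, 0, 0, 0, 0]
    - [0, 0, 0.03, 0, 0, 0, 0]

```text
clock: 8.1
tool_pos: [0.5299, -0.1089, 0.031]
orientation: [[0.133, 0.991, -0.0], [0.991, -0.133, 0.0], [0.0, -0.0, -1.0]]
wrist_force: [-0.9, 0.3, -1.5]
gripper_width: 0.25
```

jog_arm:
  targets:
    - [0, 0, 0.03, 0, 0, 0, 0]
    - [0, 0, 0.03, 0, 0, 0, 0]

```text
clock: 8.3
tool_pos: [0.5299, -0.1089, 0.0307]
orientation: [[0.133, 0.991, -0.0], [0.991, -0.133, 0.0], [0.0, -0.0, -1.0]]
wrist_force: [-0.5, -0.1, -1.9]
gripper_width: 0.248
```

jog_arm:
  targets:
    - [0, 0, 0.04, 0, 0, 0, 0]
    - [0, 0, 0.04, 0, 0, 0, 0]

```text
clock: 8.5
tool_pos: [0.5299, -0.1089, 0.0302]
orientation: [[0.133, 0.991, -0.0], [0.991, -0.133, 0.0], [-0.0, -0.0, -1.0]]
wrist_force: [-0.5, 0.8, -0.8]
gripper_width: 0.248
```

jog_arm:
  targets:
    - [0, 0, 0.04, 0, 0, 0, 0]
    - [0, 0, 0.04, 0, 0, 0, 0]

```text
clock: 8.7
tool_pos: [0.5298, -0.1089, 0.0298]
orientation: [[0.133, 0.991, -0.0], [0.991, -0.133, 0.0], [0.0, -0.0, -1.0]]
wrist_force: [0.5, 0.4, -2.2]
gripper_width: 0.245
```

jog_arm:
  targets:
    - [0, 0, 0.04, 0, 0, 0, 0]
    - [0, 0, 0.04, 0, 0, 0, 0]

```text
clock: 8.9
tool_pos: [0.5298, -0.1089, 0.0295]
orientation: [[0.133, 0.991, -0.0], [0.991, -0.133, 0.0], [0.0, -0.0, -1.0]]
wrist_force: [-0.3, -0.1, -1.8]
gripper_width: 0.252
```

jog_arm:
  targets:
    - [0, 0, 0.04, 0, 0, 0, 0]
    - [0, 0, 0.04, 0, 0, 0, 0]

```text
clock: 9.1
tool_pos: [0.5299, -0.1089, 0.0294]
orientation: [[0.133, 0.991, -0.0], [0.991, -0.133, 0.0], [0.0, -0.0, -1.0]]
wrist_force: [-1.7, -0.1, 2.2]
gripper_width: 0.251
```

jog_arm:
  targets:
    - [0, 0, 0.04, 0, 0, 0, 0]
    - [0, 0, 0.04, 0, 0, 0, 0]

```text
clock: 9.3
tool_pos: [0.5299, -0.1089, 0.0294]
orientation: [[0.133, 0.991, -0.0], [0.991, -0.133, 0.0], [0.0, -0.0, -1.0]]
wrist_force: [-2.6, 0.9, 5.0]
gripper_width: 0.251
```

jog_arm:
  targets:
    - [0, 0, 0.04, 0, 0, 0, 0]
    - [0, 0, 0.04, 0, 0, 0, 0]

```text
clock: 9.5
tool_pos: [0.5299, -0.1089, 0.0294]
orientation: [[0.133, 0.991, -0.001], [0.991, -0.133, 0.0], [0.0, -0.001, -1.0]]
wrist_force: [-3.5, 1.3, 7.4]
gripper_width: 0.251
```

jog_arm:
  targets:
    - [0, 0, -0.1, 0, 0, 0, 0]
    - [0.2, 0, -0.16, 0, 0, 0, 0]
    - [0.7, 0, -0.16, 0, 0, 0, 0]
    - [1.2, 0, -0.16, 0, 0, 0, 0]
    - [1.7, 0, -0.16, 0, 0, 0, 0]
    - [2.2, 0, -0.16, 0, 0, 0, 0]
    - [2.5, 0, -0.16, 0, 0, 0, 0]
    - [2.7, 0, -0.16, 0, 0, 0, 0]
    - [2.7, 0, -0.16, 0, 0, 0, 0]
    - [2.7, 0, -0.16, 0, 0, 0, 0]

```text
clock: 10.5
tool_pos: [0.5335, -0.0822, 0.0299]
orientation: [[0.133, 0.991, 0.0], [0.991, -0.133, -0.0], [-0.0, 0.0, -1.0]]
wrist_force: [-0.3, 0.7, -1.5]
gripper_width: 0.248
```

Run:
```python
from h import *
s,im=snap('wrist','w5.png'); print(s['tool_pos'],s['orientation'],s['wrist_force'],s['ft_torque'],s['gripper_width'])
```

```text
[ 0.5335 -0.0822  0.0299] [[ 0.1327  0.9912  0.    ]
 [ 0.9912 -0.1327 -0.0001]
 [-0.0001  0.0001 -1.    ]] [-0.2895  0.6672 -1.496 ] [-0.0175  0.0016 -0.0156] 0.2476471920701198
```

View pics/w5.png

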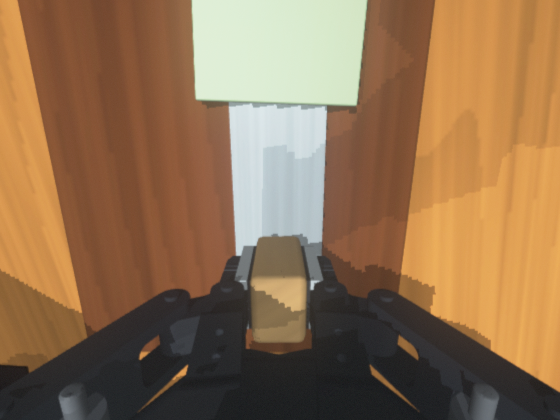

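jog_arm:
  targets:
    - [0.2, 0, 0, 0, 0, 0, 0]
    - [0.4, 0, 0, 0, 0, 0, 0]
    - [0.6, 0, 0, 0, 0, 0, 0]
    - [0.8, 0, 0, 0, 0, 0, 0]
    - [1.0, 0, 0, 0, 0, 0, 0]
    - [1.0, 0, 0, 0, 0, 0, 0]

```text
clock: 11.15
tool_pos: [0.5348, -0.0719, 0.0299]
orientation: [[0.133, 0.991, -0.0], [0.991, -0.133, 0.0], [0.0, -0.0, -1.0]]
wrist_force: [-1.3, -0.1, -2.1]
gripper_width: 0.248
```

jog_arm:
  targets:
    - [0.1, 0, 0, 0, 0, 0, 0]
    - [0.2, 0, 0, 0, 0, 0, 0]
    - [0.2, 0, 0, 0, 0, 0, 0]

```text
clock: 11.45
tool_pos: [0.5351, -0.0701, 0.0299]
orientation: [[0.133, 0.991, -0.0], [0.991, -0.133, 0.0], [0.0, -0.0, -1.0]]
wrist_force: [-0.4, 0.5, -2.0]
gripper_width: 0.246
```

jog_arm:
  targets:
    - [0.1, 0, 0, 0, 0, 0, 0]
    - [0.1, 0, 0, 0, 0, 0, 0]

```text
clock: 11.65
tool_pos: [0.5352, -0.0692, 0.0299]
orientation: [[0.133, 0.991, -0.0], [0.991, -0.133, 0.0], [0.0, -0.0, -1.0]]
wrist_force: [-0.5, -0.4, -1.8]
gripper_width: 0.248
```

jog_arm:
  targets:
    - [0.1, 0, 0, 0, 0, 0, 0]
    - [0.1, 0, 0, 0, 0, 0, 0]

```text
clock: 11.85
tool_pos: [0.5353, -0.0682, 0.0299]
orientation: [[0.133, 0.991, -0.0], [0.991, -0.133, 0.0], [0.0, -0.0, -1.0]]
wrist_force: [0.1, -0.7, -1.5]
gripper_width: 0.25
```

jog_arm:
  targets:
    - [0.1, 0, 0, 0, 0, 0, 0]
    - [0.1, 0, 0, 0, 0, 0, 0]

```text
clock: 12.05
tool_pos: [0.5355, -0.0672, 0.0299]
orientation: [[0.133, 0.991, 0.0], [0.991, -0.133, 0.0], [0.0, 0.0, -1.0]]
wrist_force: [0.3, -0.1, -1.4]
gripper_width: 0.246
```

jog_arm:
  targets:
    - [0.1, 0, 0, 0, 0, 0, 0]
    - [0.1, 0, 0, 0, 0, 0, 0]

```text
clock: 12.25
tool_pos: [0.5356, -0.0662, 0.0299]
orientation: [[0.133, 0.991, 0.0], [0.991, -0.133, 0.0], [0.0, -0.0, -1.0]]
wrist_force: [-0.4, 0.2, -1.9]
gripper_width: 0.249
```

Run:
```python
from h import *
s,im=snap('wrist','w6.png'); print(s['tool_pos'],s['wrist_force'],s['ft_torque'],s['gripper_width'])
s,im=snap('top','t6.png');cv2.imwrite('pics/t6z.png',cv2.resize(im[150:275,170:375],None,fx=3.9,fy=3.9,interpolation=cv2.INTER_CUBIC))
```

```text
[ 0.5356 -0.0662  0.0299] [-0.4054  0.1596 -1.8982] [-0.0154 -0.0053 -0.0234] 0.2488392268126652
```

View pics/w6.png

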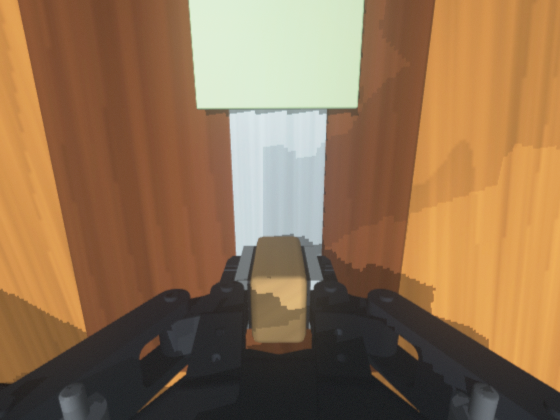

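View pics/t6z.png

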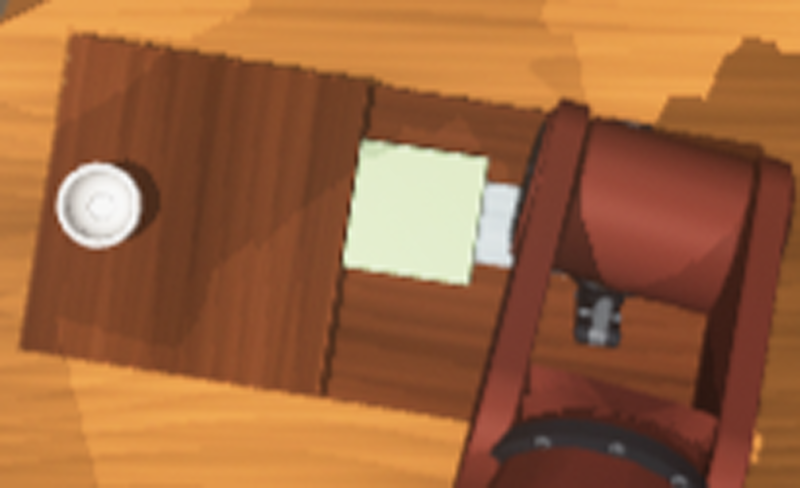

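The coaster is squared up to the blade (near edge at v=107) and almost at the step. I'll go on in small steps.

jog_arm:
  targets:
    - [0.07, 0, 0, 0, 0, 0, 0]
    - [0.07, 0, 0, 0, 0, 0, 0]

```text
clock: 12.55
tool_pos: [0.5357, -0.0659, 0.03]
orientation: [[0.132, 0.991, -0.0], [0.991, -0.132, -0.001], [-0.001, -0.0, -1.0]]
wrist_force: [-0.8, -1.3, -1.6]
gripper_width: 0.248
```

jog_arm:
  targets:
    - [0.07, 0, 0, 0, 0, 0, 0]
    - [0.07, 0, 0, 0, 0, 0, 0]

```text
clock: 12.75
tool_pos: [0.5358, -0.0657, 0.0301]
orientation: [[0.132, 0.991, -0.0], [0.991, -0.132, -0.002], [-0.002, 0.0, -1.0]]
wrist_force: [-2.2, -4.7, -0.1]
gripper_width: 0.252
```

jog_arm:
  targets:
    - [0.07, 0, 0, 0, 0, 0, 0]
    - [0.07, 0, 0, 0, 0, 0, 0]

```text
clock: 12.95
tool_pos: [0.5358, -0.0656, 0.0302]
orientation: [[0.132, 0.991, -0.0], [0.991, -0.132, -0.003], [-0.003, -0.0, -1.0]]
wrist_force: [-1.7, -6.5, 0.5]
gripper_width: 0.251
```

jog_arm:
  targets:
    - [0.05, 0, 0, 0, 0, 0, 0]
    - [0.05, 0, 0, 0, 0, 0, 0]

```text
clock: 13.15
tool_pos: [0.5359, -0.0656, 0.0303]
orientation: [[0.131, 0.991, -0.0], [0.991, -0.131, -0.003], [-0.003, -0.0, -1.0]]
wrist_force: [-2.4, -7.9, 0.7]
gripper_width: 0.247
```

Contact is felt: the push has built to about 8 N with the motion stopped. I'll hold there.

jog_arm:
  targets:
    - [0, 0, 0, 0, 0, 0, 0]
    - [0, 0, 0, 0, 0, 0, 0]
    - [0, 0, 0, 0, 0, 0, 0]
    - [0, 0, 0, 0, 0, 0, 0]
    - [0, 0, 0, 0, 0, 0, 0]

```text
clock: 13.65
tool_pos: [0.5358, -0.0656, 0.0303]
orientation: [[0.132, 0.991, -0.001], [0.991, -0.132, -0.003], [-0.003, -0.0, -1.0]]
wrist_force: [-2.4, -7.7, 0.7]
gripper_width: 0.254
```

Run:
```python
from h import *
s,im=snap('wrist','w7.png'); print(s['tool_pos'],s['orientation'],s['wrist_force'],s['ft_torque'],s['gripper_width'])
```

```text
[ 0.5358 -0.0656  0.0303] [[ 0.1316  0.9913 -0.0005]
 [ 0.9913 -0.1316 -0.0033]
 [-0.0033 -0.0001 -1.    ]] [-2.4394 -7.6825  0.7159] [-1.3167  0.391   0.0864] 0.2539043600544876
```

View pics/w7.png

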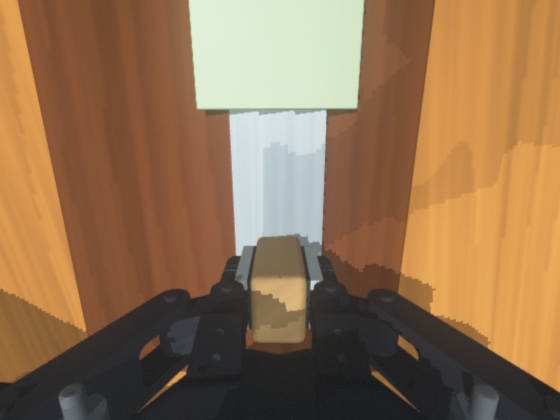

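jog_arm:
  targets:
    - [-0.2, 0, 0, 0, 0, 0, 0]
    - [-0.42, 0, 0, 0, 0, 0, 0]
    - [-0.42, 0, -0.1, 0, 0, 0, 0]
    - [-0.42, 0, -0.4, 0, 0, 0, 0]
    - [-0.41, 0, -0.75, 0, 0, 0, 0]
    - [-0.38, 0, -1.1, 0, 0, 0, 0]
    - [-0.35, 0, -1.4, 0, 0, 0, 0]
    - [-0.3, 0, -1.7, 0, 0, 0, 0]
    - [-0.22, 0, -2.05, 0, 0, 0, 0]
    - [-0.11, 0, -2.38, 0, 0, 0, 0]
    - [-0.11, 0, -2.38, 0, 0, 0, 0]

```text
clock: 14.8
tool_pos: [0.5363, -0.0648, 0.0544]
orientation: [[0.133, 0.991, 0.001], [0.991, -0.133, -0.0], [-0.0, 0.001, -1.0]]
wrist_force: [-0.7, -1.0, -1.4]
gripper_width: 0.252
```

Run:
```python
from h import *
s,im=snap('wrist','w8.png'); print(s['tool_pos'],s['orientation'],s['wrist_force'],s['ft_torque'],s['gripper_width'])
s,im=snap('scene','s8.png');cv2.imwrite('pics/s8z.png',cv2.resize(im[150:270,200:400],None,fx=4,fy=4,interpolation=cv2.INTER_CUBIC))
```

```text
[ 0.5363 -0.0648  0.0544] [[ 0.1325  0.9912  0.0011]
 [ 0.9912 -0.1325 -0.0003]
 [-0.0002  0.0011 -1.    ]] [-0.745  -1.0084 -1.3929] [-0.0535 -0.0245  0.0135] 0.25193672501542463
```

View pics/w8.png

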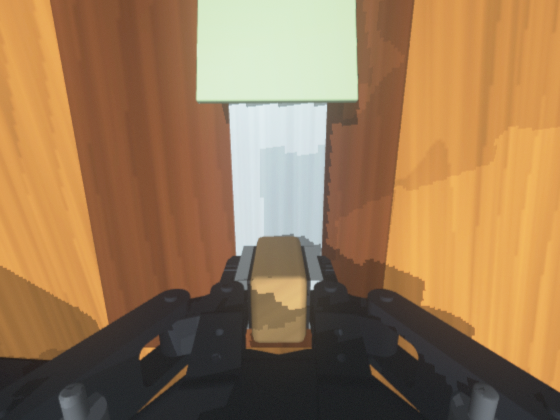

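View pics/s8z.png

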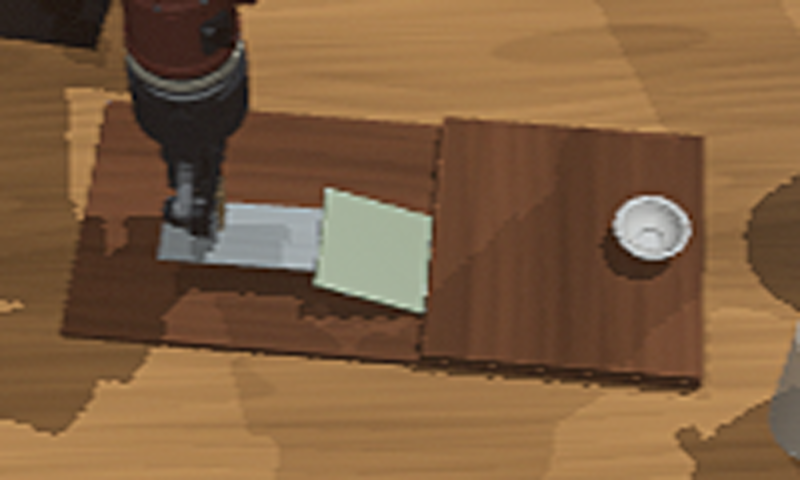

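jog_arm:
  targets:
    - [0.2, 0, -0.5, 0, 0, 0, 0]
    - [0.48, 0, -1.07, 0, 0, 0, 0]
    - [0.8, 0, -1.6, 0, 0, 0, 0]
    - [1.16, 0, -2.13, 0, 0, 0, 0]
    - [1.58, 0, -2.6, 0, 0, 0, 0]
    - [2.03, 0, -3.04, 0, 0, 0, 0]
    - [2.52, 0, -3.43, 0, 0, 0, 0]
    - [3.04, 0, -3.78, 0, 0, 0, 0]
    - [3.04, 0, -3.78, 0, 0, 0, 0]

```text
clock: 15.8
tool_pos: [0.5404, -0.034, 0.0922]
orientation: [[0.132, 0.991, 0.001], [0.991, -0.132, 0.0], [0.0, 0.001, -1.0]]
wrist_force: [0.5, -0.0, -0.7]
gripper_width: 0.253
```

Run:
```python
from h import *
s,im=snap('wrist','w9.png'); print(s['tool_pos'],s['orientation'],s['wrist_force'],s['ft_torque'],s['gripper_width'])
s,im=snap('scene','s9.png');cv2.imwrite('pics/s9z.png',cv2.resize(im[150:270,200:400],None,fx=4,fy=4,interpolation=cv2.INTER_CUBIC))
```

```text
[ 0.5404 -0.034   0.0922] [[ 0.1319  0.9913  0.0011]
 [ 0.9913 -0.1319  0.    ]
 [ 0.0002  0.0011 -1.    ]] [ 0.4948 -0.0163 -0.654 ] [-0.0118  0.0188  0.031 ] 0.25325718122850144
```

View pics/w9.png

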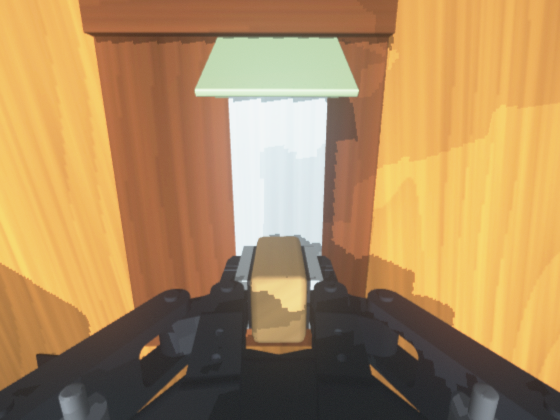

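View pics/s9z.png

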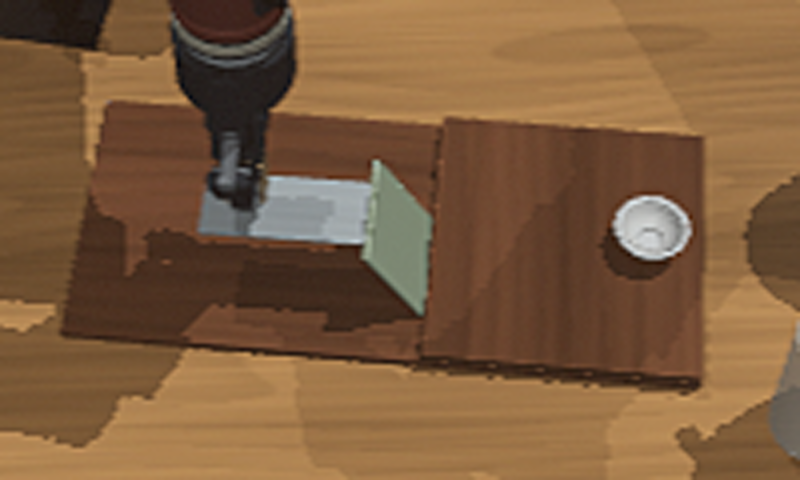

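jog_arm:
  targets:
    - [0.5, 0, -0.28, 0, 0, 0, 0]
    - [1.1, 0, -0.52, 0, 0, 0, 0]
    - [1.7, 0, -0.72, 0, 0, 0, 0]
    - [2.3, 0, -0.87, 0, 0, 0, 0]
    - [2.9, 0, -0.95, 0, 0, 0, 0]
    - [3.3, 0, -0.98, 0, 0, 0, 0]
    - [3.6, 0, -1.0, 0, 0, 0, 0]
    - [3.6, 0, -1.0, 0, 0, 0, 0]

```text
clock: 16.7
tool_pos: [0.5446, 0.0014, 0.1015]
orientation: [[0.132, 0.991, -0.0], [0.991, -0.132, 0.0], [0.0, -0.0, -1.0]]
wrist_force: [0.5, -0.2, -2.1]
gripper_width: 0.252
```

Run:
```python
from h import *
s,im=snap('wrist','w10.png'); print(s['tool_pos'],s['wrist_force'],s['ft_torque'],s['gripper_width'])
s,im=snap('scene','s10.png');cv2.imwrite('pics/s10z.png',cv2.resize(im[150:270,200:400],None,fx=4,fy=4,interpolation=cv2.INTER_CUBIC))
```

```text
[0.5446 0.0014 0.1015] [ 0.4929 -0.2031 -2.1398] [-0.0396 -0.0089 -0.0353] 0.25204226022948334
```

View pics/w10.png

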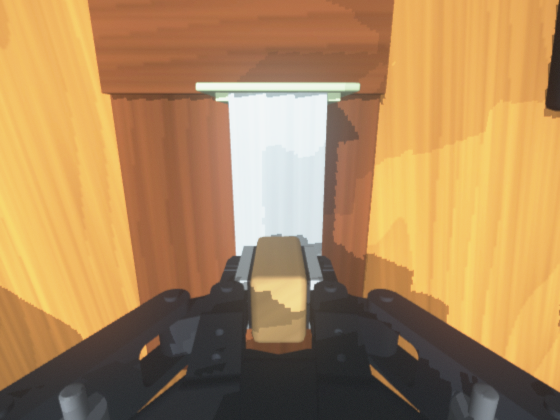

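View pics/s10z.png

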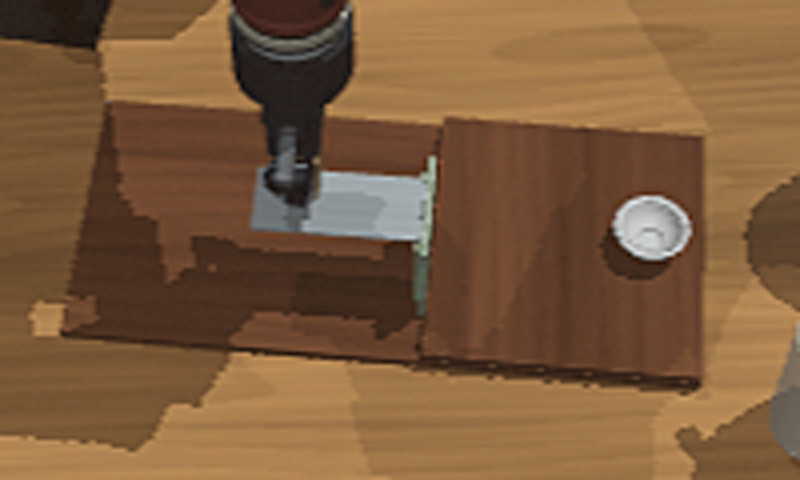

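The coaster stands on edge at the step, with the blade pushing below its top rim. Now I'll tip it over gently.

jog_arm:
  targets:
    - [0.3, 0, 0, 0, 0, 0, 0]
    - [0.6, 0, 0, 0, 0, 0, 0]
    - [0.9, 0, 0, 0, 0, 0, 0]
    - [1.2, 0, 0.05, 0, 0, 0, 0]
    - [1.5, 0, 0.1, 0, 0, 0, 0]
    - [1.8, 0, 0.15, 0, 0, 0, 0]
    - [2.0, 0, 0.2, 0, 0, 0, 0]
    - [2.0, 0, 0.2, 0, 0, 0, 0]
    - [2.0, 0, 0.2, 0, 0, 0, 0]
    - [2.0, 0, 0.2, 0, 0, 0, 0]

```text
clock: 17.8
tool_pos: [0.5475, 0.0208, 0.0997]
orientation: [[0.133, 0.991, 0.001], [0.991, -0.133, 0.0], [0.0, 0.001, -1.0]]
wrist_force: [-0.3, 1.6, 1.4]
gripper_width: 0.25
```

Run:
```python
from h import *
s,im=snap('wrist','w11.png'); print(s['tool_pos'],s['wrist_force'],s['ft_torque'],s['gripper_width'])
s,im=snap('scene','s11.png');cv2.imwrite('pics/s11z.png',cv2.resize(im[150:270,200:400],None,fx=4,fy=4,interpolation=cv2.INTER_CUBIC))
```

```text
[0.5475 0.0208 0.0997] [-0.2612  1.5593  1.4456] [ 0.3188 -0.0648  0.017 ] 0.2502116739210386
```

View pics/w11.png

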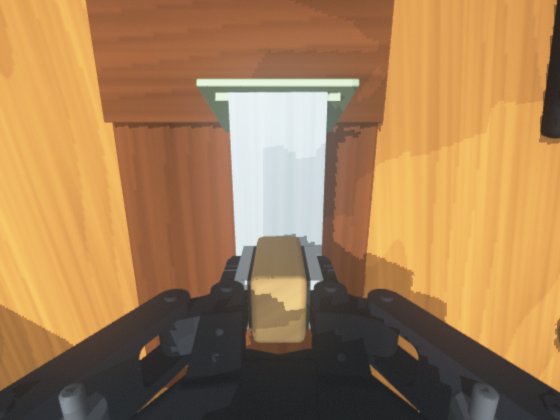

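View pics/s11z.png

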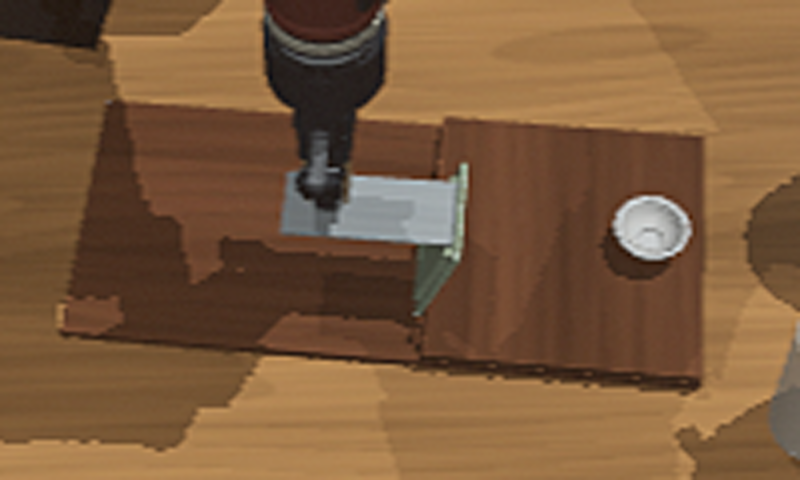

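The coaster is about 20° past vertical, and the blade is now hooking the pad's edge. Raising the blade radially will free it to lie over.

jog_arm:
  targets:
    - [0.05, 0, -0.2, 0, 0, 0, 0]
    - [0.15, 0, -0.5, 0, 0, 0, 0]
    - [0.25, 0, -0.8, 0, 0, 0, 0]
    - [0.35, 0, -1.1, 0, 0, 0, 0]
    - [0.35, 0, -1.4, 0, 0, 0, 0]
    - [0.35, 0, -1.4, 0, 0, 0, 0]
    - [0.35, 0, -1.4, 0, 0, 0, 0]
    - [0.35, 0, -1.4, 0, 0, 0, 0]

```text
clock: 18.7
tool_pos: [0.5476, 0.0243, 0.1134]
orientation: [[0.133, 0.991, -0.0], [0.991, -0.133, -0.0], [-0.0, -0.0, -1.0]]
wrist_force: [-0.3, 0.8, -0.7]
gripper_width: 0.248
```

Run:
```python
from h import *
s,im=snap('wrist','w12.png'); print(s['tool_pos'],s['wrist_force'],s['ft_torque'],s['gripper_width'])
s,im=snap('scene','s12.png');cv2.imwrite('pics/s12z.png',cv2.resize(im[150:270,200:400],None,fx=4,fy=4,interpolation=cv2.INTER_CUBIC))
```

```text
[0.5476 0.0243 0.1134] [-0.3427  0.8262 -0.6898] [0.0153 0.0053 0.0109] 0.24803581207389483
```

View pics/w12.png

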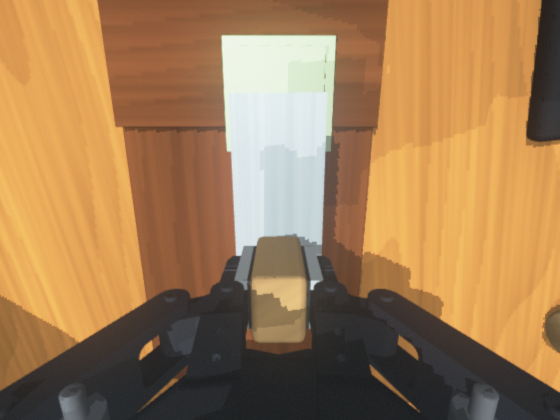

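View pics/s12z.png

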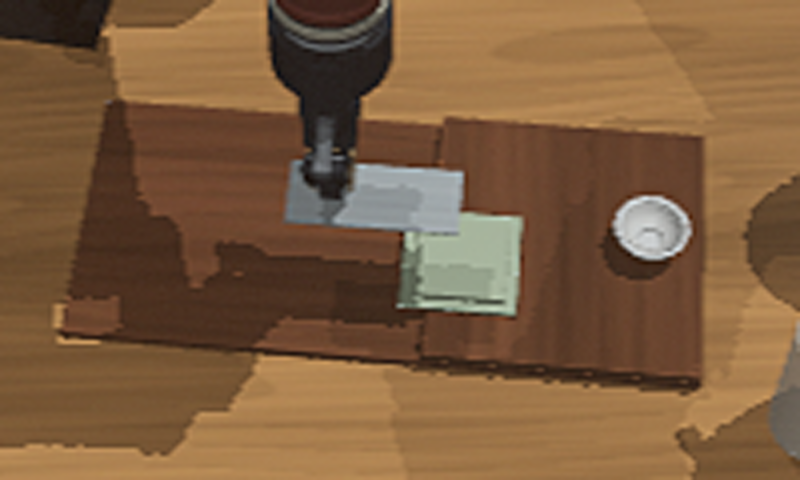

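Run:
```python
from h import *
s=ctrl.get_state(); dk=.0062
u=np.array([.133,.991,0])
a=pix2plane('wrist',[(223,37),(335,37),(226,151),(332,151)],dk+.014,s); b=pix2plane('wrist',[(118,127),(375,129)],dk+.010,s)
print(a,a@u); print(b,b@u); print('center', a.mean(0), (a.mean(0)-b.mean(0))@u)
im=cv2.imread('pics/w12.png');cv2.imwrite('pics/w12z.png',cv2.resize(im[20:170,100:400],None,fx=2.6,fy=2.6))
```

```text
[[0.5261 0.1541 0.0202]
 [0.6029 0.1439 0.0202]
 [0.5142 0.0771 0.0202]
 [0.5943 0.0665 0.0202]] [0.2227 0.2228 0.1448 0.1449]
[[0.4355 0.1054 0.0162]
 [0.6287 0.0782 0.0162]] [0.1623 0.1611]
center [0.5594 0.1104 0.0202] 0.022094811793700157
```

View pics/w12z.png

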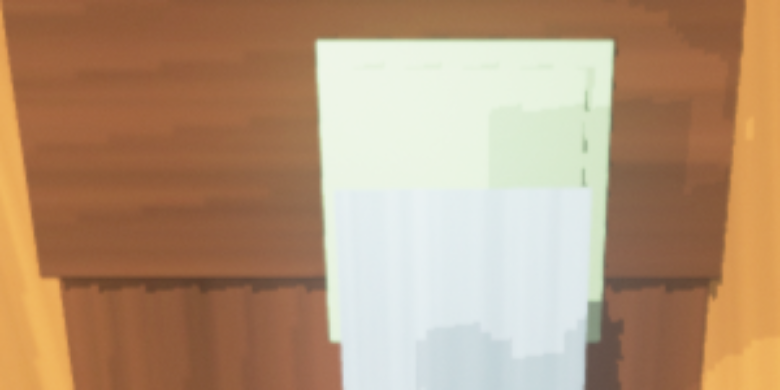

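The coaster lies flat, pad up, centre about 22 mm past the step. I'll retract the lifter and lower it onto the deck.

jog_arm:
  targets:
    - [-0.5, 0, 0, 0, 0, 0, 0]
    - [-2, 0, 0, 0, 0, 0, 0]
    - [-4, 0, 0, 0, 0, 0, 0]
    - [-6, 0, 0, 0, 0, 0, 0]
    - [-8, 0, 0.3, 0, 0, 0, 0]
    - [-9, 0, 1.5, 0, 0, 0, 0]
    - [-9, 0, 3.3, 0, 0, 0, 0]
    - [-9, 0, 5.1, 0, 0, 0, 0]
    - [-9, 0, 6.7, 0, 0, 0, 0]
    - [-9, 0, 7.7, 0, 0, 0, 0]
    - [-9, 0, 8.0, 0, 0, 0, 0]
    - [-9, 0, 8.0, 0, 0, 0, 0]

```text
clock: 20.0
tool_pos: [0.5354, -0.0649, 0.0329]
orientation: [[0.133, 0.991, -0.001], [0.991, -0.133, 0.0], [0.0, -0.001, -1.0]]
wrist_force: [-0.6, -0.2, -1.0]
gripper_width: 0.246
```

jog_arm:
  targets:
    - [0, 0, 0.1, 0, 0, 0, 0]
    - [0, 0, 0.2, 0, 0, 0, 0]
    - [0, 0, 0.3, 0, 0, 0, 0]
    - [0, 0, 0.3, 0, 0, 0, 0]

```text
clock: 20.4
tool_pos: [0.536, -0.0649, 0.0308]
orientation: [[0.133, 0.991, 0.001], [0.991, -0.133, -0.0], [-0.0, 0.001, -1.0]]
wrist_force: [0.1, -0.9, -1.5]
gripper_width: 0.249
```

jog_arm:
  targets:
    - [0, 0, 0.06, 0, 0, 0, 0]
    - [0, 0, 0.06, 0, 0, 0, 0]

```text
clock: 20.6
tool_pos: [0.5358, -0.0649, 0.03]
orientation: [[0.133, 0.991, 0.0], [0.991, -0.133, -0.0], [-0.0, 0.0, -1.0]]
wrist_force: [-0.2, 0.1, -1.2]
gripper_width: 0.253
```

jog_arm:
  targets:
    - [0, 0, 0.06, 0, 0, 0, 0]
    - [0, 0, 0.06, 0, 0, 0, 0]

```text
clock: 20.8
tool_pos: [0.5359, -0.0649, 0.0294]
orientation: [[0.133, 0.991, 0.0], [0.991, -0.133, 0.0], [0.0, 0.0, -1.0]]
wrist_force: [-0.7, 0.2, -0.3]
gripper_width: 0.249
```

jog_arm:
  targets:
    - [0, 0, 0.04, 0, 0, 0, 0]
    - [0, 0, 0.04, 0, 0, 0, 0]

```text
clock: 21.0
tool_pos: [0.5359, -0.0649, 0.0294]
orientation: [[0.133, 0.991, 0.0], [0.991, -0.133, 0.0], [0.0, 0.0, -1.0]]
wrist_force: [-2.1, 0.6, 3.2]
gripper_width: 0.25
```

jog_arm:
  targets:
    - [0, 0, -0.03, 0, 0, 0, 0.28]
    - [0, 0, -0.03, 0, 0, 0, 0.32]
    - [0, 0, -0.03, 0, 0, 0, 0.45]
    - [0, 0, -0.03, 0, 0, 0, 0.6]
    - [0, 0, -0.03, 0, 0, 0, 0.8]
    - [0, 0, -0.03, 0, 0, 0, 1]
    - [0, 0, -0.03, 0, 0, 0, 1]
    - [0, 0, -0.03, 0, 0, 0, 1]
    - [0, 0, -0.03, 0, 0, 0, 1]

```text
clock: 21.9
tool_pos: [0.5358, -0.0649, 0.0292]
orientation: [[0.133, 0.991, 0.0], [0.991, -0.133, -0.0], [-0.0, 0.0, -1.0]]
wrist_force: [0.4, 0.1, -1.0]
gripper_width: 1.001
```

Run:
```python
from h import *
s,im=snap('wrist','w13.png'); print(s['clock'],s['tool_pos'],s['wrist_force'],s['ft_torque'],s['gripper_width'])
```

```text
21.9 [ 0.5358 -0.0649  0.0292] [ 0.4065  0.1016 -0.9794] [-0.0497 -0.0272 -0.033 ] 1.0010636149199663
```

View pics/w13.png

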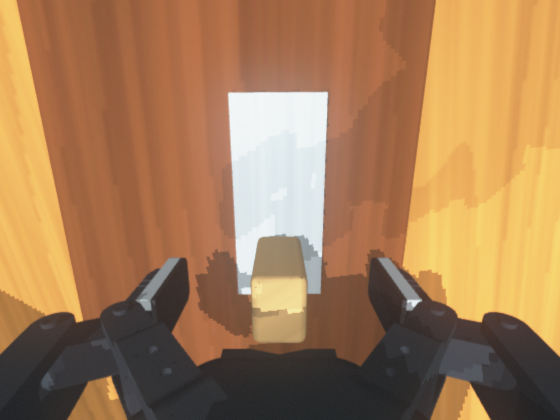

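The lifter stands on its own, with both fingers clear of the handle (252–306, 237–340). I'll rise straight up.

jog_arm:
  targets:
    - [0, 0, -0.5, 0, 0, 0, 1]
    - [0, 0, -1.5, 0, 0, 0, 1]
    - [0, 0, -3, 0, 0, 0, 1]
    - [0, 0, -5, 0, 0, 0, 1]
    - [0, 0, -7.5, 0, 0, 0, 1]
    - [0, 0, -10, 0, 0, 0, 1]
    - [0, 0, -13, 0, 0, 0, 1]
    - [0, 0, -15, 0, 0, 0, 1]
    - [0, 0, -15, 0, 0, 0, 1]

```text
clock: 22.85
tool_pos: [0.5391, -0.0657, 0.1849]
orientation: [[0.133, 0.991, 0.01], [0.991, -0.133, -0.003], [-0.001, 0.01, -1.0]]
wrist_force: [0.3, -0.0, 0.8]
gripper_width: 0.998
```

jog_arm:
  targets:
    - [-3, 0, -1, 0, 0, 0, 1]
    - [-7, 0, -2, 0, 0, 0, 1]
    - [-11, 0, -3, 0, 0, 0, 1]
    - [-15, 0, -4, 0, 0, 0, 1]
    - [-18, 0, -4, 0, 0, 0, 1]
    - [-19, 0, -4, 0, 0, 0, 1]
    - [-19, 0, -4, 0, 0, 0, 1]

```text
clock: 23.55
tool_pos: [0.5098, -0.2539, 0.2183]
orientation: [[0.135, 0.991, -0.001], [0.991, -0.135, 0.001], [0.001, -0.001, -1.0]]
wrist_force: [0.8, -0.1, -0.4]
gripper_width: 0.996
```

Run:
```python
from h import *
s,im=snap('top','t14.png');cv2.imwrite('pics/t14z.png',cv2.resize(im[150:275,170:375],None,fx=3.9,fy=3.9,interpolation=cv2.INTER_CUBIC))
s,im=snap('scene','s14.png');cv2.imwrite('pics/s14z.png',cv2.resize(im[150:270,200:400],None,fx=4,fy=4,interpolation=cv2.INTER_CUBIC));print(s['clock'],s['tool_pos'],s['wrist_force'])
for t in ['coaster_center','lifter_grip','dish','dishes','dispenser','torch','spinner','remote']:
    for r in ctrl.boxes_of(t,'top')[:2]: print(t,np.array(r['position']),r['conf'])
```

```text
23.6 [ 0.5099 -0.2527  0.2182] [-0.6418 -0.0529 -0.5204]
coaster_center [0.5555 0.1099 0.0232] 0.92
coaster_center [ 0.5399 -0.0387  0.0053] 0.57
lifter_grip [ 0.3226 -0.1825  0.0044] 0.84
lifter_grip [ 0.3963 -0.3726  0.0079] 0.78
dish [0.5503 0.2473 0.035 ] 0.61
dish [0.5595 0.1113 0.0258] 0.6
dishes [0.5218 0.4187 0.0989] 0.95
dispenser [0.6747 0.3272 0.1232] 0.71
torch [ 0.6885 -0.3075  0.081 ] 0.82
spinner [ 0.805  -0.1284  0.0385] 0.52
remote [0.5246 0.4191 0.102 ] 0.54
```

View pics/t14z.png

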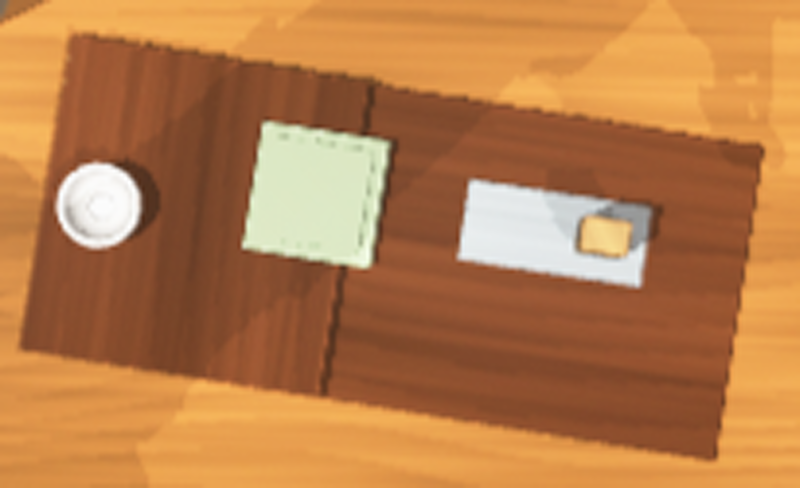

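View pics/s14z.png

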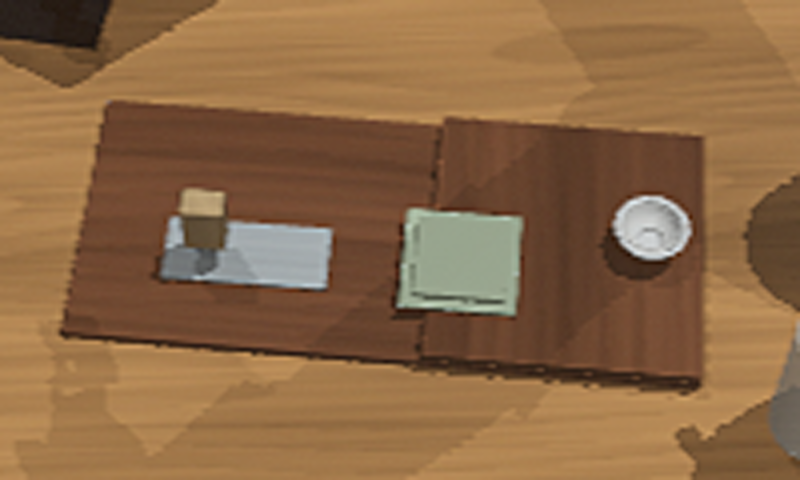

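Run:
```python
from h import *
def px(L,f,o): return (np.array(L)+.5)/f-.5+np.array(o)
c=pix2plane('top',px([(263,122),(392,141),(370,268),(242,248)],3.9,(170,150)),.0202).mean(0)-[.534,.092,0]
print(c@[.133,.991,0],c@[-.991,.133,0])
a=cv2.imread('pics/top0.png')[60:170,120:460];b=cv2.imread('pics/t14.png')[60:170,120:460]
cv2.imwrite('pics/cmp.png',cv2.resize(np.vstack([a,b]),None,fx=2.2,fy=2.2))
```

```text
0.022483859724339993 -0.023770965111798055
```

View pics/cmp.png

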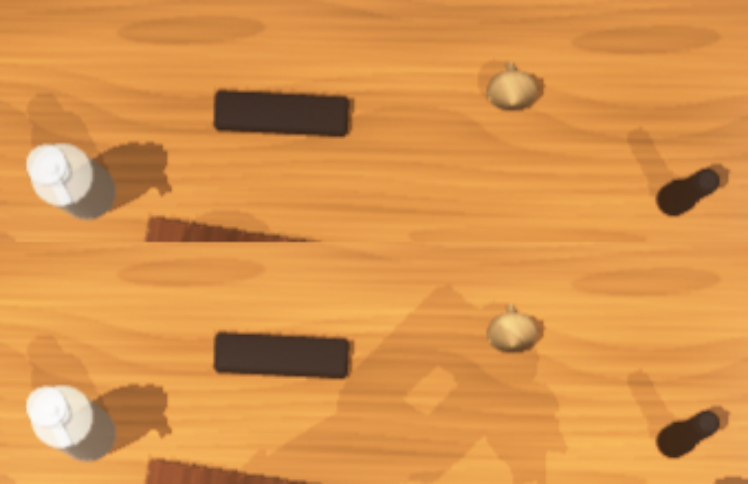

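Before (top) and after (bottom), the remote, spinner, torch and dispenser are in the same places. I'm handing the job in.

```bash
python3 -c "
from bench import ctrl
print(ctrl.job_done()); print(ctrl.get_state()['clock'])"
```

```text
the job is handed in; nothing more can be done
None
the job is handed in; nothing more can be done
```

The coaster now lies flat, pad up, on the raised end, and the steel lifter stands released on the lower deck. The job is handed in; the clock was at about 24 s of the 72 s allowed. No verdict was reported.

I slid the blade in under the coaster's flange and pushed until it was snug against the step, at about 8 N at the wrist, and held that for 0.5 s. Then I levered it up and over the step, set the lifter down and backed the arm away.

**Coaster:** its centre is about 22 mm past the step and 24 mm off the tray's middle line, and the wrist and top cameras agree on the distance past the step.

**Bystanders:** the pictures show no visible movement. The network's final "remote" report pointed at the dish stack, but the before and after pictures show the remote in the same place.

**Not confirmed:**
- **Landing force:** the blade briefly hooked the pad about 20° past vertical, with a wrist force of about 3–4 N. When I raised the blade, the coaster dropped freely onto the raised end. I could not measure that landing against the 18 N limit.
- **Contact forces:** the forces on the coaster and the step were judged only from the wrist force.

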